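# Put the snips and the punch away and shut the bench drawer

## Robot

A 7-joint arm with a two-finger parallel gripper is mounted at the origin on the work surface. World frame = base frame: x ahead of the robot, y to its left, z up, the work surface at z = 0. Lengths are in m, angles in rad, forces in N, time in s.
With the tool pointing down it reaches from about 0.35 to 0.775 m from the base axis. Payload 3.1 kg.
Tool frame: the origin (TCP) lies at the very end of the fingers, on their centre line; the grasp point (between the pads) lies 19 mm behind it (arm.grip_depth is the distance from the TCP to the grasp point, in m); z points along the fingers, y is the line along which they close (so a half turn about z gives the same grasp; the last joint's range is limited). The gripper opens to 85 mm and grips with 20 to 120 N. Pads are 22 mm wide; open, the fingers measure 114 mm over their backs; the gripper's body (76 mm by 85 mm) begins 54 mm behind the grasp point. The pads swing forward as they close: fully open they stand 13 mm farther back than shut.
Start: joints at [1.276, 0.311, 0.014, 1.512, -0.004, 1.319, -0.027], TCP at [0.138, -0.533, 0.231] pointing down, gripper open.
Joint ranges: [-2.7, 2.7], [-0.3, 1.91], [-1.27, 1.3], [0.12, 2.57], [-1.44, 4.58], [0.2, 2.03], [-3.05, 3.05]. Speed limits (rad/s): [2.79, 2.79, 3.14, 3.14, 3.14, 3.14, 3.14].

## Interface

Orientations are given as a rotation vector (axis times angle).
In Python, from station import get_obs, viewer, order, arm gives the robot as it stands. The module is installed in compiled form; this text tells all that it offers.
- The arm moves only by the tool arm_command, never from a script. Its argument "plan" is one flat list of numbers, 7 for each row, row after row: the shift along the world's x, y, z each as a share of 300 mm, from -1 to 1, then the turn, a rotation vector about the world's x, y, z each as a share of 90 degrees, from -1 to 1, then the opening, from 0 (shut) to 1 (fully open). In form: [x, y, z, wx, wy, wz, hand, x, y, z, wx, wy, wz, hand, ...]. A call has exactly 5 rows; each row is the pose to reach, as a shift and turn from the pose commanded when the call began; what a row does not reach only later rows make up. A row lasts 1/12 s, in which the tool goes at most 41.7 mm and 7.16 degrees, less where a joint would pass 70% of its speed; a pose out of reach is approached as far as the arm can. A call with a number of a shift or a turn outside -1 to 1 is refused whole. A call with a gripper value outside its range is refused whole. The fingers move at their own pace and stop on an object; the grip force is fixed at half the most. Time passes only in rows, so rows that repeat a pose let the fingers close, or fill a call up. It gives the time, the measured TCP pose, the force, the opening and the grip force at its end, in the units of the state.
- get_obs(): the state, without advancing time (a new reading comes with each control period).
- viewer.grab_frame(name): name is "scene" or "top"; returns the picture (420x560x3 uint8, red, green, blue); there is no depth.
- viewer.get_calibration(name): a dict with "intrinsics" (3x3 intrinsics, pixels), "T" (4x4, takes a point from camera to world coordinates). Camera axes: x right, y down, z forward; pixel columns grow to the right and rows downward; lengths in m; the calibration is good to about 2 mm. A picture is of the moment at which its call begins. get_calibration takes no time and is no camera call.
- order.finish_job(): hands the job in; it is judged then, once.
The state is a dict: "time": time; "qpos": joint angles; "joint_vel": joint speeds; "tau": joint torques, N m; "ee_pos": TCP position; "tcp_rot": TCP orientation; "wrist_force": force on the tool from outside, world axes, zero at the start; "moment": the same for the moment, N m; "width": finger opening in m; "gripper_force": force on a finger pad.
Only numpy, scipy, OpenCV 4.12 (cv2) and the standard library are available. Lean on these libraries where they do the work, as an engineer would, in place of code of your own. Each camera call takes 0.05 s, during which the arm holds its last target. There are 200 camera calls.

## Task

Put the tools away in the open bench drawer: lay the tin snips flat in the long bay (either way round) and stand the round punch upright in the small bay with its yellow tab pointing at the red mark on the bay's side wall. Set them down rather than dropping or knocking them, then push the drawer fully shut, and leave the tub, the carton and the sheet-metal ornament where they are.

Things in the scene. Friction and masses are not known exactly. Their poses are not given: they have to be found in the camera images.
- cabinet: Low blue steel drawer cabinet, fixed to the bench, 250 deep (x) x 340 wide (y) x 80 high, flat closed top. Origin at bench height, in the middle of its front face's lower edge; its x axis points into the cabinet (away from the robot), so the drawer slides out along its -x; y to the left, z up.
- drawer (a joint): How far the drawer is pulled out, m: 0 fully shut, at most 0.17; starts 0.135 to 0.165 open; about 2 N friction. Green front panel 12 thick, 336 wide, top edge 74 above the bench. Behind it two open-topped bays side by side: floor 20 above the bench, aluminium walls 6 thick, rims 60 above the bench. When shut, the cabinet leaves 50 of height above the drawer floor.
- snips_bay (a point): Centre of the floor of the long bay (left side, +y), moves with the drawer, axes as the cabinet's. Inside 110 (x) by 201 (y), 40 deep.
- punch_bay (a point): Centre of the floor of the small bay (right side, -y), moves with the drawer, axes as the cabinet's. Inside 110 (x) by 97 (y), 40 deep.
- punch_mark (a point): Foot of the red mark, at floor height in the middle of the small bay's outer (-y) side wall, 48.5 from the bay's centre along -y; the red stripe, 12 wide, runs 20 mm over the floor, up the wall and over its rim.
- drawer_handle (a point): Middle of the drawer's bar handle: a steel bar 110 long along y, 35 in front (-x) of the drawer's front panel, 56 above the bench; moves with the drawer.
- snips: Tin snips lying flat, 173 long: steel jaws to +x (tip 76 from the origin), two blue handles to -x (end 101 from the origin, 50 wide over both). Origin on the underside below the pivot, close to the centre of mass; z up. The pivot block there is 40 long (x), 28 wide (y), 16 high: a good place to grip, across y. About 0.3 kg.
- punch: Steel rosette punch standing upright: foot flange 38 diameter and 8 high, above it a round body 26 diameter up to 42 high. A yellow index tab 10 wide and 8 high sticks out of the foot along its +x to 33 from the axis; a yellow line on the top points the same way. Origin at the centre of the underside, z up. About 0.18 kg.
- tub: White enamel tub, 90 across, 45 high. Bystander: leave alone. Origin under its centre.
- carton: Small open cardboard carton, 75 x 75 x 60 high. Bystander: leave alone. Origin under its centre.
- ornament: Flat white sheet-metal scroll ornament, about 145 x 110 x 4 thick, lying on the bench in front of the robot. Bystander: leave alone. Origin under its centre.
Mind the look-alikes: they are no part of the job. Of the things like the snips, leave any that is brown, orange or turquoise; of the rest the larger one is meant.

How it is judged:
By the outcome, as a careful person would: the job done as asked, in the order asked, and still so for the second after the job is handed in, with the robot touching nothing.
It also fails if it takes over 70 s, if anything falls off the work surface, if the arm or the gripper's body presses on something with over 40 N, if the wrist force passes 120 N, or if a joint passes its speed limit or range.

## Working session

There is one attempt and no reset: what is moved stays moved. The work goes in short steps, Python scripts to look and compute and a tool call to move; the robot and the scene stay as the last step left them, time stands still between calls to the robot, and variables do not carry over. Pictures are saved under pics/ and viewed, at most 10 in all, crops included, and the job is handed in when it is done.

Besides the shell and the picture viewer there is one more tool, called after "Emit:" as name(argument=value, ...) on one line, values as JSON. arm_command: Moves the arm, as the interface text tells. Shift numbers are shares of 300 mm and turn numbers shares of 90 degrees, none past 1 either way. Its arguments: {"type":"object","properties":{"plan":{"type":"array","items":{"type":"number","minimum":-1,"maximum":1}}},"required":["plan"]}

```bash
mkdir -p pics
cat > h.py <<'E'
import numpy as np, cv2
from station import get_obs, viewer, order, arm
def cal(n):
    c=viewer.get_calibration(n); return np.array(c["intrinsics"]),np.array(c["T"])
def ray(n,u,v):
    K,T=cal(n); d=T[:3,:3]@np.linalg.inv(K)@np.array([u,v,1.]); return T[:3,3],d
def onz(n,u,v,z):
    o,d=ray(n,u,v); return o+d*(z-o[2])/d[2]
def tri(a,b):
    (o1,d1),(o2,d2)=ray("scene",*a),ray("top",*b)
    A=np.stack([d1,-d2],1); s=np.linalg.lstsq(A,o2-o1,rcond=None)[0]
    p,q=o1+s[0]*d1,o2+s[1]*d2; return (p+q)/2,np.linalg.norm(p-q)
def proj(n,p):
    K,T=cal(n); c=np.linalg.inv(T)@np.append(p,1); q=K@c[:3]; return q[:2]/q[2]
def grab(n,f):
    im=np.array(viewer.grab_frame(n)); cv2.imwrite(f"pics/{f}.png",im[...,::-1]); return im
E
python3 - <<'E'
from h import *
np.set_printoptions(precision=3,suppress=True)
for n in("scene","top"): grab(n,n+"0"); print(cal(n))
o=get_obs();print({k:o[k] for k in("time","ee_pos","tcp_rot","width","wrist_force")},arm.grip_depth)
E
```

```text
(array([[484.885,   0.   , 276.605],
       [  0.   , 484.885, 194.214],
       [  0.   ,   0.   ,   1.   ]]), array([[-0.661,  0.559, -0.5  ,  1.308],
       [ 0.75 ,  0.486, -0.448,  0.811],
       [-0.007, -0.672, -0.741,  1.26 ],
       [ 0.   ,  0.   ,  0.   ,  1.   ]]))
(array([[497.021,   0.   , 284.524],
       [  0.   , 497.021, 208.39 ],
       [  0.   ,   0.   ,   1.   ]]), array([[ 0.01 , -0.994,  0.112,  0.355],
       [-1.   , -0.011, -0.016,  0.1  ],
       [ 0.017, -0.112, -0.994,  1.355],
       [ 0.   ,  0.   ,  0.   ,  1.   ]]))
{'time': 0.1, 'ee_pos': array([ 0.137, -0.532,  0.23 ]), 'tcp_rot': array([-3.114, -0.396,  0.001]), 'width': 0.08551806193054752, 'wrist_force': array([-0.69 , -0.816, -0.483])} 0.0187
```

View pics/scene0.png

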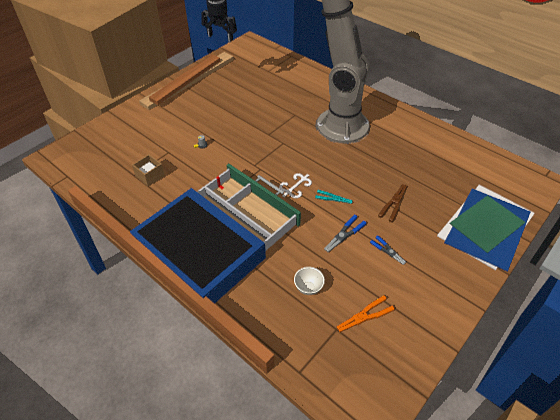

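View pics/top0.png

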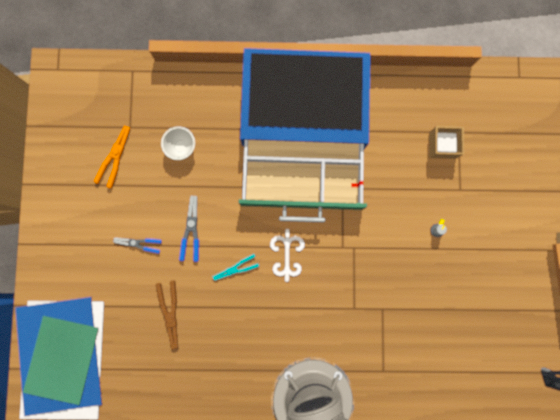

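The scene view shows blue-handled tools at (346,232) and (388,249), and the punch at (201,141). In the top view the snips candidates are:
- blue A (191,228)
- blue B (138,244)
- orange (115,157), brown (170,315) and turquoise (236,268), all excluded by colour

A is the larger blue one, so it fits. I'll confirm that in a crop and measure.

Run:
```python
from h import *
np.set_printoptions(precision=4,suppress=True)
t=cv2.imread("pics/top0.png");s=cv2.imread("pics/scene0.png")
R=lambda im,x0,y0,x1,y1,k:cv2.resize(im[y0:y1,x0:x1],None,fx=k,fy=k,interpolation=cv2.INTER_CUBIC)
a=R(t,100,185,230,285,4)            # 520x400
b=R(s,310,200,420,275,4)[:300,:400]
c=R(t,230,130,380,230,2.6); d=R(t,415,205,465,245,5); e=R(s,180,125,230,165,5)
W=np.zeros((600,800,3),np.uint8)
a=cv2.resize(a,(400,308));c=cv2.resize(c,(400,267))
W[:308,:400]=a;W[:300,400:]=b;W[320:587,:400]=c;W[320:480,400:600]=cv2.resize(d,(200,160));W[320:480,600:]=cv2.resize(e,(200,160))
cv2.imwrite("pics/crop1.png",W)
for n,im in(("top",t),("scene",s)):
    h=cv2.cvtColor(im,cv2.COLOR_BGR2HSV)
    for nm,lo,hi,minA in(("blue",(105,120,60),(125,255,255),20),("yel",(24,150,130),(34,255,255),3),("red",(0,200,120),(4,255,255),4),("green",(60,120,40),(85,255,160),60)):
        m=cv2.inRange(h,lo,hi);k,l,st,ce=cv2.connectedComponentsWithStats(m)
        for i in range(1,k):
            if st[i,4]>=minA: 
                print(n,nm,st[i],ce[i].round(1), onz(n,*ce[i],0.0)[:2])
```

```text
top blue [ 241   49  129   96 3291] [304.4 106.7] [0.7952 0.0253]
top blue [145 239  16   4  42] [152.9 240.7] [0.4149 0.4343]
top blue [180 238   6  23  87] [182.7 249.3] [0.3925 0.3533]
top blue [194 239   5  22  89] [195.6 249.5] [0.3922 0.3184]
top blue [144 248  15   5  41] [151.  249.9] [0.39   0.4386]
top blue [   0  294   13  126 1076] [  4.2 345.5] [0.1349 0.8139]
top blue [  16  298   77   88 2013] [ 46.6 323.1] [0.1938 0.7066]
top blue [  23  348   78   67 1212] [ 67.6 395.1] [0.0097 0.6408]
top yel [439 219   6   5  25] [441.4 221.1] [ 0.477  -0.3534]
top yel [443 225   2   3   4] [443.2 225.8] [ 0.4642 -0.3582]
top red [356 182   6   4   8] [358.5 183.4] [ 0.5792 -0.1256]
scene blue [ 184    0   44   61 1330] [202.4  29.6] [-0.143  -0.9842]
scene blue [ 227    0  105   67 3609] [279.5  23.3] [-0.446  -0.7283]
scene blue [ 130  188  135  115 2636] [209.5 247.9] [0.7709 0.0391]
scene blue [459 189  28  26 257] [472.3 199.3] [0.0297 0.5745]
scene blue [ 51 190  54  84 680] [ 78.8 232.6] [ 1.011  -0.3302]
scene blue [490 196  40  26 272] [514.  209.1] [-0.0219  0.7015]
scene blue [345 215  12  13  62] [350.8 220.6] [0.3832 0.3132]
scene blue [352 221  14  13  66] [358.9 226.7] [0.3869 0.3484]
scene blue [ 445  223   81   48 1332] [487.8 247.4] [0.187  0.7052]
scene blue [376 236  11  10  45] [381.  240.2] [0.3858 0.4339]
scene blue [370 240  12  10  50] [375.7 244.3] [0.4109 0.4303]
scene blue [ 476  279   84  128 4483] [528.1 353.2] [0.4458 0.9413]
scene yel [194 145   5   3  10] [195.6 145.6] [ 0.4718 -0.3567]
scene red [527   0  20   2  33] [536.6   0.4] [-1.5474  0.1736]
scene red [217 176   2   3   4] [217.2 177. ] [ 0.5347 -0.1708]
scene red [219 185   5   4  10] [220.9 186.7] [ 0.5597 -0.1261]
```

View pics/crop1.png

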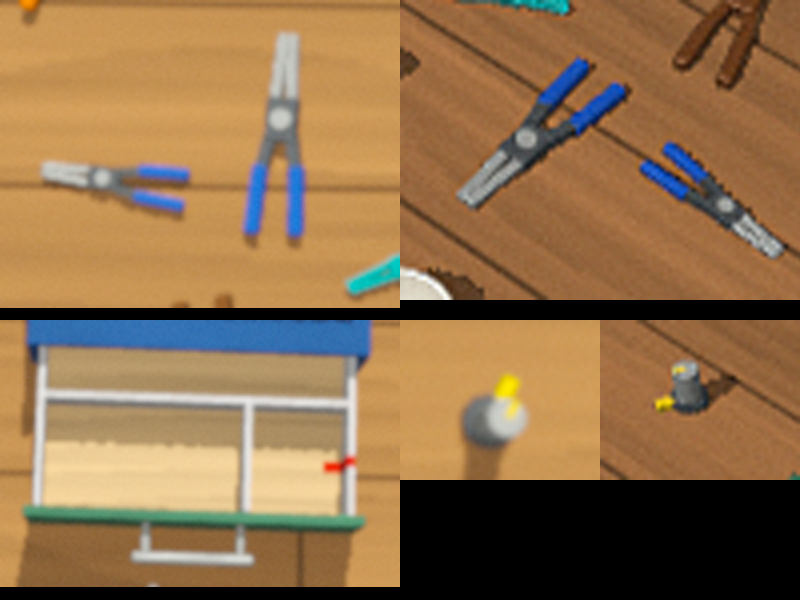

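The crop confirms A as the larger blue snips, with its pivot at top (191.0,223.7) and scene (341.5,234.7). The tip is at top (193.9,196.4). The punch's yellow tab points roughly away from the robot, and the red mark is on the bay's right wall at top (357,184). Next I'll measure everything in both views.

Run:
```python
from h import *
np.set_printoptions(precision=4,suppress=True)
t=cv2.imread("pics/top0.png");s=cv2.imread("pics/scene0.png")
H={"top":cv2.cvtColor(t,cv2.COLOR_BGR2HSV),"scene":cv2.cvtColor(s,cv2.COLOR_BGR2HSV)}
def fit(n,lo,hi,box):
    m=np.zeros((420,560),np.uint8);x0,y0,x1,y1=box
    m[y0:y1,x0:x1]=cv2.inRange(H[n][y0:y1,x0:x1],lo,hi)
    c=np.argwhere(m>0)[:,::-1].astype(np.float32); return m,c,c.mean(0)
# snips
print("pivot",tri((341.5,234.7),(191,223.7)),"tip",tri((326.5,250),(193.9,196.4)))
hl=tri((358.9,226.7),(182.7,249.3)),tri((350.8,220.6),(195.6,249.5));print("handles",hl)
piv=onz("top",191,223.7,.016)[:2];tip=onz("top",193.9,196.4,.006)[:2]
hm=(onz("top",182.7,249.3,.006)+onz("top",195.6,249.5,.006))[:2]/2
d=tip-hm;print("piv",piv,onz("scene",341.5,234.7,.016)[:2],"yaw",np.degrees(np.arctan2(d[1],d[0])),"len piv-tip",np.linalg.norm(tip-piv))
# punch
tab=onz("top",441.4,221.1,.008);ts=onz("scene",195.6,145.6,.006);print("tab",tab,ts,tri((195.6,145.6),(441.4,221.1)))
for n,box in(("top",(428,214,452,242)),("scene",(190,130,212,152))):
    m,c,ce=fit(n,(0,0,110),(180,70,255),box);print(n,"punch light",len(c),ce,c.min(0),c.max(0),onz(n,*ce,.042))
# cabinet top rim quad
for n,box in(("top",(225,40,385,152)),("scene",(125,185,270,305))):
    m,c,ce=fit(n,(105,100,40),(125,255,255),box)
    q=cv2.approxPolyDP(cv2.convexHull(c.astype(np.int32)),5,True)[:,0];print(n,"cab hull",[(tuple(p),onz(n,*p,.08)[:2]) for p in q])
# green panel
for n,box in(("top",(230,190,380,215)),("scene",(220,155,305,230))):
    m,c,ce=fit(n,(60,80,30),(90,255,255),box);print(n,"green",len(c),ce,cv2.boxPoints(cv2.minAreaRect(c)).tolist())
    if n=="top":
        l=cv2.fitLine(c,2,0,.01,.01).ravel();a=ce-60*l[:2];b=ce+60*l[:2];A,B=onz(n,*a,.074),onz(n,*b,.074);print(onz(n,*ce,.074),"yaw",np.degrees(np.arctan2(-(A-B)[0],(A-B)[1])))
for n,box in(("top",(348,176,370,192)),("scene",(212,170,228,194))):
    m,c,ce=fit(n,(0,150,80),(8,255,255),box);print(n,"red",len(c),c.astype(int).tolist())
```

```text
pivot (array([0.4611, 0.3304, 0.0143]), np.float64(9.727940496973278e-05)) tip (array([0.5361, 0.3269, 0.0059]), np.float64(0.0016975356348519145))
handles ((array([0.3924, 0.3515, 0.0078]), np.float64(0.000352857244304623)), (array([0.3916, 0.3171, 0.0109]), np.float64(0.0013284327997862267)))
piv [0.461  0.3301] [0.4622 0.3311] yaw -3.355064233794275 len piv-tip 0.07569781001959201
tab [ 0.4762 -0.3508  0.008 ] [ 0.4758 -0.3511  0.006 ] (array([ 0.4762, -0.351 ,  0.0065]), np.float64(0.0006080228127743271))
top punch light 111 [438.4234 229.1441] [431. 224.] [446. 235.] [ 0.4516 -0.3309  0.042 ]
scene punch light 32 [200.7188 138.5938] [198. 135.] [204. 145.] [ 0.4602 -0.3325  0.042 ]
top cab hull [((np.int32(369), np.int32(55)), array([ 0.9147, -0.143 ])), ((np.int32(365), np.int32(145)), array([ 0.6681, -0.1301])), ((np.int32(242), np.int32(142)), array([0.6717, 0.1926])), ((np.int32(245), np.int32(49)), array([0.9258, 0.1894]))]
scene cab hull [((np.int32(265), np.int32(257)), array([0.7201, 0.2352])), ((np.int32(214), np.int32(302)), array([0.922 , 0.2303])), ((np.int32(130), n
[... 764 characters left out ...]
], [353, 184], [354, 184], [355, 184], [356, 184], [357, 184], [358, 184], [359, 184], [352, 185], [353, 185], [354, 185], [355, 185], [356, 185], [357, 185], [358, 185], [352, 186], [353, 186], [354, 186], [355, 186], [356, 186], [357, 186]]
scene red 37 [[217, 176], [218, 176], [216, 177], [217, 177], [218, 177], [217, 178], [219, 178], [218, 179], [219, 179], [217, 180], [218, 180], [219, 180], [217, 181], [218, 181], [219, 181], [218, 183], [218, 184], [219, 184], [218, 185], [219, 185], [220, 185], [221, 185], [218, 186], [219, 186], [220, 186], [221, 186], [222, 186], [219, 187], [220, 187], [221, 187], [222, 187], [223, 187], [220, 188], [221, 188], [222, 188], [221, 189], [222, 189]]
```

Run:
```python
from h import *
np.set_printoptions(precision=4,suppress=True)
p,e=tri((201,137),(442,229));print("punch top",p,e,onz("top",442,229,.042),onz("scene",201,137,.042))
tab=np.array([.4762,-.351]);d=tab-p[:2];print("tab dir",np.degrees(np.arctan2(d[1],d[0])),np.linalg.norm(d))
l=onz("top",443.2,225.8,.042)[:2]-p[:2];print("line dir",np.degrees(np.arctan2(l[1],l[0])))
print("red floor",onz("top",354.8,185,.02),onz("scene",221,187,.02),tri((221,187),(354.8,185)))
print("red rim",onz("top",361,182.3,.06),onz("scene",217.5,177,.06),tri((217.5,177),(361,182.3)))
print("panel top back edge",onz("top",302.5,201.2,.074))
for x in(.675,.672):
  yaw=-.0215;ex=np.array([np.cos(yaw),np.sin(yaw)]);ey=np.array([-ex[1],ex[0]])
  print(ex,ey)
t=cv2.imread("pics/top0.png")
# bay walls along a column profile and row profile
g=cv2.cvtColor(t,cv2.COLOR_BGR2HSV)
print("col 300 S,V rows150-224",[(r,int(g[r,270,1]),int(g[r,270,2])) for r in list(range(154,166))+list(range(196,211))])
print("row 192",[(c,int(g[192,c,1]),int(g[192,c,2])) for c in list(range(240,251))+list(range(316,330))+list(range(356,368))])
```

```text
punch top [ 0.452  -0.3408  0.04  ] 0.0007571331004505064 [ 0.4521 -0.3404  0.042 ] [ 0.4533 -0.3385  0.042 ]
tab dir -22.883522898129897 0.026245769980747274
line dir -19.60910766381305
red floor [ 0.5712 -0.1121  0.02  ] [ 0.5724 -0.1099  0.02  ] (array([ 0.5713, -0.1121,  0.0177]), np.float64(0.0010208098331975768))
red rim [ 0.5722 -0.1223  0.06  ] [ 0.571  -0.1234  0.06  ] (array([ 0.572 , -0.122 ,  0.0617]), np.float64(0.00017250722775016722))
panel top back edge [0.5182 0.033  0.074 ]
[ 0.9998 -0.0215] [0.0215 0.9998]
[ 0.9998 -0.0215] [0.0215 0.9998]
col 300 S,V rows150-224 [(154, 109, 171), (155, 93, 175), (156, 45, 193), (157, 18, 217), (158, 7, 217), (159, 5, 189), (160, 4, 143), (161, 34, 128), (162, 79, 151), (163, 101, 174), (164, 112, 177), (165, 110, 178), (196, 93, 245), (197, 93, 244), (198, 94, 238), (199, 90, 219), (200, 69, 174), (201, 80, 156), (202, 109, 154), (203, 112, 141), (204, 126, 109), (205, 87, 73), (206, 90, 74), (207, 132, 116), (208, 146, 140), (209, 158, 145), (210, 149, 145)]
row 192 [(240, 155, 196), (241, 121, 190), (242, 41, 194), (243, 6, 221), (244, 3, 223), (245, 21, 207), (246, 70, 219), (247, 92, 235), (248, 92, 240), (249, 91, 241), (250, 92, 241), (316, 91, 242), (317, 94, 235), (318, 102, 210), (319, 94, 180), (320, 36, 171), (321, 8, 200), (322, 10, 228), (323, 30, 237), (324, 66, 241), (325, 92, 242), (326, 92, 243), (327, 91, 242), (328, 91, 243), (329, 95, 242), (356, 95, 234), (357, 95, 202), (358, 50, 158), (359, 8, 159), (360, 9, 201), (361, 9, 224), (362, 27, 224), (363, 74, 211), (364, 134, 204), (365, 141, 205), (366, 144, 205), (367, 149, 204)]
```

Emit:
arm_command(plan=[0.1,0.1,0,0,0,-0.07,0.75,0.2,0.2,0,0,0,-0.14,0.75,0.3,0.3,0,0,0,-0.2,0.75,0.4,0.4,0,0,0,-0.2,0.75,0.467,0.5,0,0,0,-0.2,0.75])

```text
time: 0.52
ee_pos: [0.2798, -0.3807, 0.2308]
tcp_rot: [-3.14, 0.095, -0.001]
wrist_force: [0.1, 0.5, 0.0]
width: 0.0643
gripper_force: 0.0
```

Emit:
arm_command(plan=[0.1,0.1,0,0,0,0,0.75,0.2,0.2,0,0,0,0,0.75,0.3,0.3,0,0,0,0,0.75,0.4,0.4,0,0,0,0,0.75,0.467,0.5,0,0,0,0,0.75])

```text
time: 0.93
ee_pos: [0.4195, -0.2308, 0.231]
tcp_rot: [-3.14, 0.096, -0.001]
wrist_force: [1.1, -0.3, 0.1]
width: 0.0639
gripper_force: 0.0
```

Emit:
arm_command(plan=[0.02,0.13,0,0,0,0,0.75,0.04,0.26,0,0,0,0,0.75,0.06,0.4,0,0,0,0,0.75,0.08,0.53,0,0,0,0,0.75,0.1,0.667,0,0,0,0,0.75])

```text
time: 1.35
ee_pos: [0.4474, -0.0308, 0.231]
tcp_rot: [3.14, -0.097, -0.001]
wrist_force: [0.9, 0.3, -0.4]
width: 0.0642
gripper_force: 0.0
```

Emit:
arm_command(plan=[0,0.13,0,0,0,0,0.75,0,0.26,0,0,0,0,0.75,0,0.4,0,0,0,0,0.75,0,0.53,0,0,0,0,0.75,0,0.667,0,0,0,0,0.75])

```text
time: 1.77
ee_pos: [0.4472, 0.1689, 0.2311]
tcp_rot: [3.139, -0.098, -0.0]
wrist_force: [0.4, -0.7, 0.5]
width: 0.0639
gripper_force: 0.0
```

Emit:
arm_command(plan=[0.01,0.13,-0.05,0,0,0,0.75,0.02,0.26,-0.1,0,0,0,0.75,0.03,0.4,-0.15,0,0,0,0.75,0.047,0.54,-0.267,0,0,0,0.75,0.047,0.54,-0.267,0,0,0,0.75])

```text
time: 2.18
ee_pos: [0.4586, 0.3346, 0.1478]
tcp_rot: [-3.139, 0.086, 0.008]
wrist_force: [0.4, -0.6, -0.9]
width: 0.0642
gripper_force: 0.0
```

Emit:
arm_command(plan=[0,0.003,-0.1,0,0,0,0.75,0,0.003,-0.2,0,0,0,0.75,0,0.003,-0.3,0,0,0,0.75,0,0.003,-0.35,0,0,0,0.75,0,0.003,-0.35,0,0,0,0.75])

```text
time: 2.6
ee_pos: [0.4588, 0.3275, 0.0413]
tcp_rot: [3.134, -0.096, -0.013]
wrist_force: [-0.0, -0.5, -0.1]
width: 0.0639
gripper_force: 0.0
```

Run:
```python
from h import *
s=grab("scene","s1");t=grab("top","t1")
a=cv2.resize(s[190:270,290:390],(500,400),interpolation=2);b=cv2.resize(t[185:265,160:220],(300,400),interpolation=2)
cv2.imwrite("pics/c2.png",np.hstack([a,b])[...,::-1]);print(get_obs()["ee_pos"],get_obs()["tcp_rot"])
```

```text
[0.46158665 0.33032947 0.04579239] [ 3.13943021e+00 -9.63392275e-02 -2.05404326e-03]
```

View pics/c2.png

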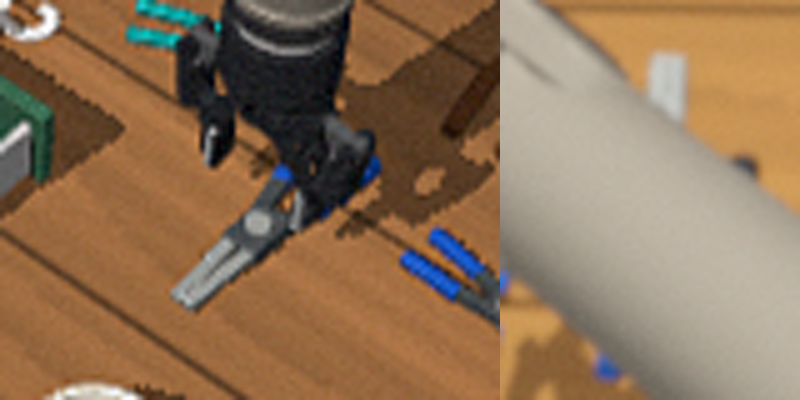

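The crop shows the fingers straddling the pivot disc, which is at (258,222) in the crop. I'll descend and close.

Emit:
arm_command(plan=[0,0,-0.05,0,0,0,0.75,0,0,-0.1,0,0,0,0.75,0,0,-0.137,0,0,0,0.75,0,0,-0.137,0,0,0,0.75,0,0,-0.137,0,0,0,0.75])

```text
time: 3.12
ee_pos: [0.4622, 0.3308, 0.0057]
tcp_rot: [-3.14, 0.096, -0.001]
wrist_force: [0.5, 0.9, -0.7]
width: 0.0639
gripper_force: 0.0
```

Emit:
arm_command(plan=[0,0,0,0,0,0,0,0,0,0,0,0,0,0,0,0,0,0,0,0,0,0,0,0,0,0,0,0,0,0,0,0,0,0,0])

```text
time: 3.53
ee_pos: [0.4627, 0.3313, 0.0065]
tcp_rot: [-3.139, 0.096, -0.003]
wrist_force: [-0.8, -0.7, 5.5]
width: 0.0262
gripper_force: 60.9
```

Emit:
arm_command(plan=[0,0,0,0,0,0,0,0,0,0,0,0,0,0,0,0,0,0,0,0,0,0,0,0,0,0,0,0,0,0,0,0,0,0,0])

```text
time: 3.95
ee_pos: [0.4627, 0.3314, 0.0065]
tcp_rot: [-3.139, 0.096, -0.003]
wrist_force: [-0.4, -1.4, 5.1]
width: 0.0257
gripper_force: 61.0
```

Emit:
arm_command(plan=[0,0,0.05,0,0,0,0,0,0,0.15,0,0,0,0,0,0,0.28,0,0,0,0,0,0,0.433,0,0,0,0,0,0,0.433,0,0,0,0])

```text
time: 4.37
ee_pos: [0.4652, 0.3343, 0.1424]
tcp_rot: [-3.131, 0.096, -0.016]
wrist_force: [1.5, 1.8, -1.5]
width: 0.0262
gripper_force: 60.0
```

Emit:
arm_command(plan=[0.027,-0.053,0,0,0,0.068,0,0.053,-0.107,0,0,0,0.136,0,0.08,-0.16,0,0,0,0.204,0,0.107,-0.213,0,0,0,0.272,0,0.133,-0.267,0,0,0,0.34,0])

```text
time: 4.78
ee_pos: [0.5013, 0.249, 0.1337]
tcp_rot: [3.051, 0.744, -0.004]
wrist_force: [0.5, 0.4, -3.7]
width: 0.0262
gripper_force: 59.9
```

Emit:
arm_command(plan=[0.027,-0.053,0,0,0,0.068,0,0.053,-0.107,0,0,0,0.136,0,0.08,-0.16,0,0,0,0.204,0,0.107,-0.213,0,0,0,0.272,0,0.133,-0.267,0,0,0,0.34,0])

```text
time: 5.2
ee_pos: [0.5412, 0.1689, 0.1336]
tcp_rot: [-2.748, -1.523, 0.004]
wrist_force: [0.3, 0.2, -3.1]
width: 0.0263
gripper_force: 59.9
```

Emit:
arm_command(plan=[0.027,-0.053,0,0,0,0.068,0,0.053,-0.107,0,0,0,0.136,0,0.08,-0.16,0,0,0,0.204,0,0.107,-0.213,0,0,0,0.272,0,0.115,-0.245,0,0,0,0.344,0])

```text
time: 5.62
ee_pos: [0.5769, 0.0931, 0.1333]
tcp_rot: [2.245, 2.196, -0.004]
wrist_force: [0.6, -1.9, -3.3]
width: 0.0263
gripper_force: 59.9
```

Run:
```python
from h import *
s=grab("scene","s2");t=grab("top","t2")
a=cv2.resize(s[150:270,190:330],(560,480),interpolation=2);b=cv2.resize(t[140:240,230:280],(240,480),interpolation=2)
cv2.imwrite("pics/c3.png",np.hstack([a,b])[...,::-1]);o=get_obs();print(o["ee_pos"],o["tcp_rot"],o["width"],o["wrist_force"],o["qpos"],proj("scene",np.array([.576,.084,.02])))
```

```text
[0.57637033 0.09276562 0.13294774] [-2.25350233 -2.18850667  0.00568094] 0.026017571436997136 [-0.76778227 -1.17466295 -4.43865902] [ 0.40869752  0.62228431 -0.91745444  1.53413722  0.5116908   1.24414284
 -0.61587729] [260.99753499 215.58421239]
```

View pics/c3.png

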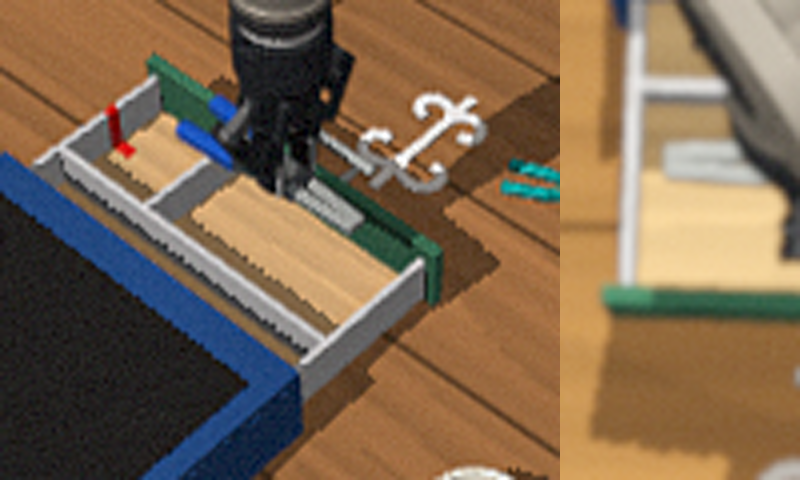

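The crop shows the snips flat in the grip over the long bay, jaw tip at (355,215) towards the left wall and handles at (200,140). A y shift of +4 mm centres them, then I'll lower.

Emit:
arm_command(plan=[0,0.012,-0.05,0,0,0.005,0,0,0.012,-0.12,0,0,0.005,0,0,0.012,-0.2,0,0,0.005,0,0,0.012,-0.27,0,0,0.005,0,0,0.012,-0.27,0,0,0.005,0])

```text
time: 6.13
ee_pos: [0.5713, 0.1, 0.0488]
tcp_rot: [-2.235, -2.199, 0.014]
wrist_force: [-2.1, -0.2, -4.8]
width: 0.0258
gripper_force: 60.0
```

Emit:
arm_command(plan=[0,0,0,0,0,0,0,0,0,0,0,0,0,0,0,0,-0.01,0,0,0,0,0,0,-0.02,0,0,0,0,0,0,-0.03,0,0,0,0])

```text
time: 6.55
ee_pos: [0.577, 0.1007, 0.0459]
tcp_rot: [2.238, 2.202, 0.003]
wrist_force: [-1.5, -1.0, -3.5]
width: 0.0261
gripper_force: 60.1
```

Emit:
arm_command(plan=[0,-0.01,0,0,0,0,0,0,-0.01,-0.01,0,0,0,0,0,-0.01,-0.02,0,0,0,0,0,-0.01,-0.03,0,0,0,0,0,-0.01,-0.03,0,0,0,0])

```text
time: 6.97
ee_pos: [0.5756, 0.0972, 0.0351]
tcp_rot: [-2.238, -2.203, 0.002]
wrist_force: [-1.0, 0.6, -3.9]
width: 0.0262
gripper_force: 60.0
```

Emit:
arm_command(plan=[0,0,0,0,0,0,0,0,0,0,0,0,0,0,0,0,0,0,0,0,0,0,0,0,0,0,0,0,0,0,0,0,0,0,0])

```text
time: 7.38
ee_pos: [0.5763, 0.0976, 0.0362]
tcp_rot: [2.239, 2.204, 0.0]
wrist_force: [-0.1, -0.3, -3.6]
width: 0.0262
gripper_force: 60.0
```

Emit:
arm_command(plan=[0,0,-0.01,0,0,0,0,0,0,-0.02,0,0,0,0,0,0,-0.028,0,0,0,0,0,0,-0.028,0,0,0,0,0,0,-0.028,0,0,0,0])

```text
time: 7.8
ee_pos: [0.5759, 0.0974, 0.0272]
tcp_rot: [-2.239, -2.204, 0.001]
wrist_force: [0.4, 0.2, -3.7]
width: 0.026
gripper_force: 60.1
```

Emit:
arm_command(plan=[0,0,-0.003,0,0,0,0,0,0,-0.005,0,0,0,0,0,0,-0.005,0,0,0,0,0,0,-0.005,0,0,0,0,0,0,-0.005,0,0,0,0])

```text
time: 8.22
ee_pos: [0.5764, 0.0976, 0.0265]
tcp_rot: [2.239, 2.204, 0.001]
wrist_force: [-1.4, -0.2, 0.0]
width: 0.0262
gripper_force: 60.4
```

The snips are down, since the weight has come off the wrist. I'll open gently inside the bay and rise.

Emit:
arm_command(plan=[0,0,0,0,0,0,0.4,0,0,0,0,0,0,0.45,0,0,0,0,0,0,0.5,0,0,0,0,0,0,0.5,0,0,0,0,0,0,0.5])

```text
time: 8.63
ee_pos: [0.5764, 0.0976, 0.0263]
tcp_rot: [2.239, 2.204, 0.001]
wrist_force: [-1.1, 0.3, -0.5]
width: 0.0425
gripper_force: 0.0
```

Emit:
arm_command(plan=[0,0,0.02,0,0,0,0.5,0,0,0.06,0,0,0,0.5,0,0,0.15,0,0,0,0.5,0,0,0.28,0,0,0,0.5,0,0,0.4,0,0,0,0.5])

```text
time: 9.05
ee_pos: [0.5758, 0.0977, 0.1483]
tcp_rot: [-2.238, -2.204, -0.0]
wrist_force: [1.2, 1.0, 0.1]
width: 0.0427
gripper_force: 0.0
```

Emit:
arm_command(plan=[-0.03,-0.1,0,0,0,0.05,0.7,-0.06,-0.2,0,0,0,0.1,0.7,-0.09,-0.3,0,0,0,0.15,0.7,-0.12,-0.4,0,0,0,0.2,0.7,-0.138,-0.486,0,0,0,0.256,0.7])

```text
time: 9.47
ee_pos: [0.5342, -0.0505, 0.1474]
tcp_rot: [1.748, 2.608, -0.002]
wrist_force: [0.8, -0.2, -0.0]
width: 0.0599
gripper_force: 0.0
```

Emit:
arm_command(plan=[-0.03,-0.1,0,0,0,0.05,0.7,-0.06,-0.2,0,0,0,0.1,0.7,-0.09,-0.3,0,0,0,0.15,0.7,-0.12,-0.4,0,0,0,0.2,0.7,-0.138,-0.486,0,0,0,0.256,0.7])

```text
time: 9.88
ee_pos: [0.4925, -0.1968, 0.1473]
tcp_rot: [1.194, 2.905, -0.003]
wrist_force: [0.6, 0.5, -0.8]
width: 0.0598
gripper_force: 0.0
```

Emit:
arm_command(plan=[-0.03,-0.1,0,0,0,0.05,0.7,-0.06,-0.2,0,0,0,0.1,0.7,-0.09,-0.3,0,0,0,0.15,0.7,-0.12,-0.4,0,0,0,0.2,0.7,-0.138,-0.486,0,0,0,0.256,0.7])

```text
time: 10.3
ee_pos: [0.4508, -0.3429, 0.1473]
tcp_rot: [0.591, 3.085, -0.003]
wrist_force: [-1.1, -0.0, 0.1]
width: 0.06
gripper_force: 0.0
```

Emit:
arm_command(plan=[0,0,-0.05,0,0,0,0.7,0,0,-0.1,0,0,0,0.7,0,0,-0.17,0,0,0,0.7,0,0,-0.23,0,0,0,0.7,0,0,-0.23,0,0,0,0.7])

```text
time: 10.72
ee_pos: [0.4495, -0.3396, 0.0746]
tcp_rot: [-0.593, -3.079, -0.002]
wrist_force: [-0.0, 0.3, 0.5]
width: 0.06
gripper_force: 0.0
```

Run:
```python
from h import *
s=grab("scene","s3");t=grab("top","t3")
a=cv2.resize(s[110:170,170:240],(560,480),interpolation=2);b=cv2.resize(t[130:230,235:285],(240,480),interpolation=2)
cv2.imwrite("pics/c4.png",np.hstack([a,b])[...,::-1]);o=get_obs();print(o["ee_pos"],o["tcp_rot"],o["width"],o["qpos"])
print((np.array([o["ee_pos"][0],o["ee_pos"][1],.042]),proj("scene",np.array([.452,-.34,.042]))))
```

```text
[ 0.45206463 -0.34002597  0.07783714] [ 5.93714605e-01  3.08485808e+00 -5.42887745e-06] 0.059734229481164254 [ 1.34427619  0.77746473 -1.14781284  1.64831909  0.74883881  1.22134258
  1.21936362]
(array([ 0.45206463, -0.34002597,  0.042     ]), array([200.98320039, 136.66222145]))
```

View pics/c4.png

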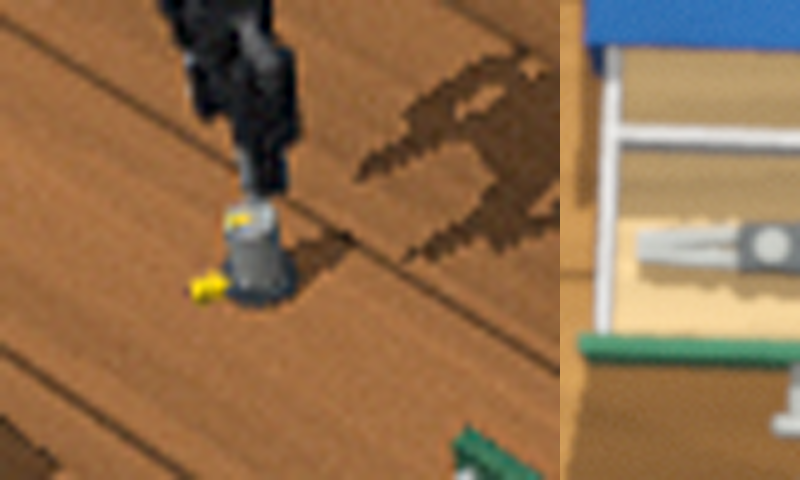

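The crop shows the gripper directly above the punch, tab at (208,288), and the snips lying flat in the long bay. I'll lower and grip.

Emit:
arm_command(plan=[0,0,-0.05,0,0,0,0.7,0,0,-0.1,0,0,0,0.7,0,0,-0.15,0,0,0,0.7,0,0,-0.19,0,0,0,0.7,0,0,-0.213,0,0,0,0.7])

```text
time: 11.23
ee_pos: [0.4506, -0.3395, 0.0107]
tcp_rot: [-0.593, -3.082, -0.001]
wrist_force: [0.4, 0.2, -0.7]
width: 0.0596
gripper_force: 0.0
```

Emit:
arm_command(plan=[0,0,0,0,0,0,0.7,0,0,0,0,0,0,0.5,0,0,0,0,0,0,0.4,0,0,0,0,0,0,0,0,0,0,0,0,0,0])

```text
time: 11.65
ee_pos: [0.4529, -0.3401, 0.0142]
tcp_rot: [0.593, 3.083, -0.001]
wrist_force: [-0.4, 0.6, 2.2]
width: 0.0242
gripper_force: 59.1
```

Emit:
arm_command(plan=[0,0,0,0,0,0,0,0,0,0,0,0,0,0,0,0,0,0,0,0,0,0,0,0,0,0,0,0,0,0,0,0,0,0,0])

```text
time: 12.07
ee_pos: [0.4529, -0.3401, 0.0142]
tcp_rot: [0.593, 3.083, -0.001]
wrist_force: [-0.3, 0.7, 4.9]
width: 0.0239
gripper_force: 59.3
```

Emit:
arm_command(plan=[0,0,0.05,0,0,0,0,0,0,0.15,0,0,0,0,0,0,0.27,0,0,0,0,0,0,0.36,0,0,0,0,0,0,0.417,0,0,0,0])

```text
time: 12.48
ee_pos: [0.4529, -0.34, 0.1417]
tcp_rot: [0.592, 3.082, -0.002]
wrist_force: [1.6, -0.5, -2.3]
width: 0.0241
gripper_force: 59.0
```

Emit:
arm_command(plan=[0.04,0.09,0,0,0,-0.077,0,0.08,0.18,0,0,0,-0.154,0,0.12,0.27,0,0,0,-0.231,0,0.16,0.36,0,0,0,-0.308,0,0.2,0.448,0,0,0,-0.384,0])

```text
time: 12.9
ee_pos: [0.5115, -0.2042, 0.1384]
tcp_rot: [-1.491, -2.764, 0.001]
wrist_force: [-0.5, -0.5, -1.8]
width: 0.0243
gripper_force: 59.2
```

Emit:
arm_command(plan=[0.04,0.09,0,0,0,-0.077,0,0.08,0.18,0,0,0,-0.154,0,0.12,0.27,0,0,0,-0.231,0,0.16,0.36,0,0,0,-0.308,0,0.2,0.448,0,0,0,-0.384,0])

```text
time: 13.32
ee_pos: [0.5715, -0.0697, 0.1383]
tcp_rot: [-2.244, -2.197, 0.002]
wrist_force: [0.6, -0.7, -1.5]
width: 0.0245
gripper_force: 59.0
```

Emit:
arm_command(plan=[0,0,0,0,0,0,0,0,0,0,0,0,0,0,0,0,0,0,0,0,0,0,0,0,0,0,0,0,0,0,0,0,0,0,0])

```text
time: 13.73
ee_pos: [0.5714, -0.0732, 0.138]
tcp_rot: [-2.242, -2.201, 0.002]
wrist_force: [1.1, 0.2, -1.5]
width: 0.0244
gripper_force: 59.1
```

Run:
```python
from h import *
s=grab("scene","s4");t=grab("top","t4")
a=cv2.resize(s[130:210,190:260],(420,480),interpolation=2);b=cv2.resize(t[140:220,310:370],(360,480),interpolation=2)
cv2.imwrite("pics/c5.png",np.hstack([a,b])[...,::-1]);o=get_obs();print(o["ee_pos"],o["tcp_rot"],o["width"],o["wrist_force"])
for n,im in(("scene",s),("top",t)):
    h=cv2.cvtColor(im,cv2.COLOR_RGB2HSV);m=cv2.inRange(h,(24,150,110),(34,255,255));k,l,st,ce=cv2.connectedComponentsWithStats(m);print(n,[(st[i].tolist(),ce[i].round(1),onz(n,*ce[i],.129).round(4)) for i in range(1,k) if st[i,4]>2])
```

```text
[ 0.57157861 -0.07273609  0.13809025] [-2.24125186e+00 -2.20117224e+00  1.09702407e-03] 0.024244998899079072 [-0.4264726  -0.12385661 -2.27233523]
scene []
top []
```

View pics/c5.png

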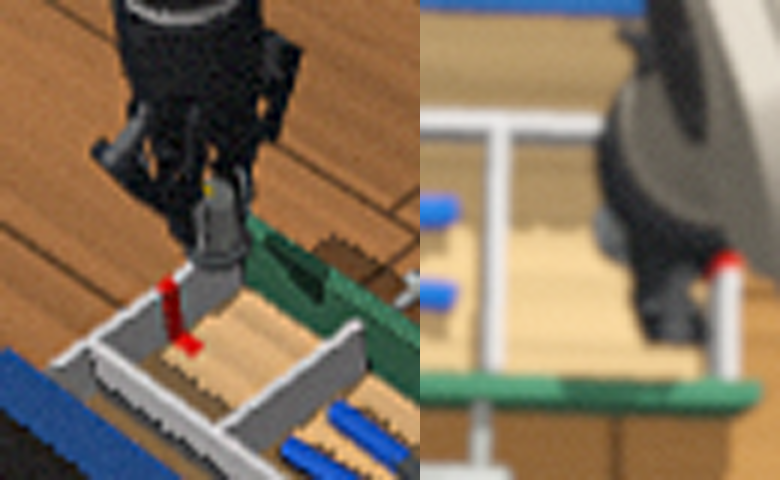

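The crop shows the punch upright over the small bay. The tab is hidden on the far (-y) side, as intended, facing the red stripe at (178,320). I'll lower it now.

Emit:
arm_command(plan=[0,0.005,-0.06,0,0,0,0,0,0.005,-0.12,0,0,0,0,0,0.005,-0.18,0,0,0,0,0,0.005,-0.24,0,0,0,0,0,0.005,-0.28,0,0,0,0])

```text
time: 14.25
ee_pos: [0.5708, -0.0707, 0.0524]
tcp_rot: [-2.239, -2.201, 0.003]
wrist_force: [-0.1, -0.8, -1.8]
width: 0.0242
gripper_force: 59.2
```

Emit:
arm_command(plan=[0,0,0,0,0,0,0,0,0,-0.01,0,0,0,0,0,0,-0.02,0,0,0,0,0,0,-0.03,0,0,0,0,0,0,-0.03,0,0,0,0])

```text
time: 14.67
ee_pos: [0.5722, -0.0697, 0.0456]
tcp_rot: [2.239, 2.203, 0.0]
wrist_force: [-1.1, 0.3, -1.8]
width: 0.0245
gripper_force: 59.2
```

Emit:
arm_command(plan=[0,0,0,0,0,0,0,0,0,-0.005,0,0,0,0,0,0,-0.01,0,0,0,0,0,0,-0.01,0,0,0,0,0,0,-0.01,0,0,0,0])

```text
time: 15.08
ee_pos: [0.572, -0.0696, 0.0423]
tcp_rot: [-2.239, -2.204, 0.0]
wrist_force: [0.5, 0.9, -2.0]
width: 0.0243
gripper_force: 59.2
```

Emit:
arm_command(plan=[0,0,-0.007,0,0,0,0,0,0,-0.014,0,0,0,0,0,0,-0.02,0,0,0,0,0,0,-0.023,0,0,0,0,0,0,-0.023,0,0,0,0])

```text
time: 15.5
ee_pos: [0.5717, -0.0697, 0.035]
tcp_rot: [-2.238, -2.203, 0.001]
wrist_force: [0.1, -1.4, -2.2]
width: 0.0241
gripper_force: 59.2
```

Emit:
arm_command(plan=[0,0,-0.002,0,0,0,0,0,0,-0.004,0,0,0,0,0,0,-0.006,0,0,0,0,0,0,-0.006,0,0,0,0,0,0,-0.006,0,0,0,0])

```text
time: 15.92
ee_pos: [0.5721, -0.0696, 0.0342]
tcp_rot: [2.239, 2.204, 0.0]
wrist_force: [-1.8, 0.6, 3.6]
width: 0.0243
gripper_force: 59.5
```

Emit:
arm_command(plan=[0,0,0,0,0,0,0.4,0,0,0,0,0,0,0.45,0,0,0,0,0,0,0.5,0,0,0,0,0,0,0.5,0,0,0,0,0,0,0.5])

```text
time: 16.33
ee_pos: [0.5721, -0.0696, 0.0335]
tcp_rot: [2.239, 2.204, 0.0]
wrist_force: [-0.3, 0.4, -0.2]
width: 0.0427
gripper_force: 0.0
```

Emit:
arm_command(plan=[0,0,0.02,0,0,0,0.5,0,0,0.06,0,0,0,0.5,0,0,0.15,0,0,0,0.5,0,0,0.28,0,0,0,0.5,0,0,0.4,0,0,0,0.5])

```text
time: 16.75
ee_pos: [0.5717, -0.0693, 0.1558]
tcp_rot: [-2.238, -2.204, -0.0]
wrist_force: [1.1, 0.2, -0.1]
width: 0.0425
gripper_force: 0.0
```

Emit:
arm_command(plan=[-0.1,0.04,0,0,0,-0.077,0,-0.2,0.08,0,0,0,-0.154,0,-0.3,0.15,0,0,0,-0.231,0,-0.4,0.2,0,0,0,-0.308,0,-0.5,0.25,0,0,0,-0.384,0])

```text
time: 17.17
ee_pos: [0.4209, 0.0068, 0.1545]
tcp_rot: [2.795, 1.432, 0.002]
wrist_force: [0.0, 0.7, 1.1]
width: 0.0001
gripper_force: 0.0
```

Run:
```python
from h import *
s=grab("scene","s5");t=grab("top","t5")
a=cv2.resize(s[150:220,190:260],(480,480),interpolation=2);b=cv2.resize(t[130:230,310:375],(312,480),interpolation=2)
cv2.imwrite("pics/c6.png",np.hstack([a,b])[...,::-1]);o=get_obs();print(o["ee_pos"],o["tcp_rot"],o["qpos"])
```

```text
[0.4164362  0.00830645 0.15372672] [ 2.78756632  1.44499143 -0.00883938] [ 0.75055948  0.19880904 -0.91315297  1.93954008  0.18102802  1.0911347
 -0.85230069]
```

View pics/c6.png

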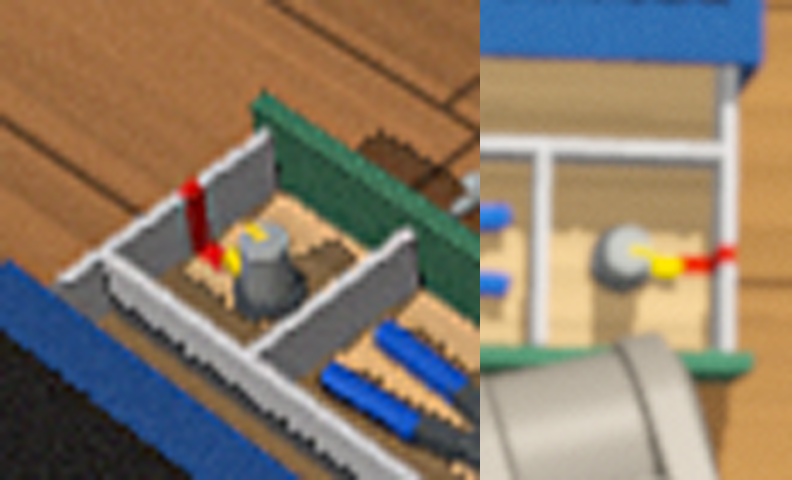

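The crop shows the punch upright with its tab, at (667,267), pointing straight at the red mark at (700,264). Now I'll bring the shut fingers in front of the handle.

Emit:
arm_command(plan=[-0.03,0.02,0,0,0,-0.06,0,-0.06,0.04,0,0,0,-0.12,0,-0.07,0.06,0,0,0,-0.18,0,-0.07,0.093,0,0,0,-0.24,0,-0.07,0.093,0,0,0,-0.303,0])

```text
time: 17.68
ee_pos: [0.4017, 0.0354, 0.1549]
tcp_rot: [3.053, 0.739, 0.004]
wrist_force: [-0.9, 1.2, -0.7]
width: -0.0004
gripper_force: 0.0
```

Emit:
arm_command(plan=[0,0,-0.06,0,0,-0.06,0,0,0,-0.14,0,0,-0.12,0,0,0,-0.22,0,0,-0.18,0,0,0,-0.3,0,0,-0.24,0,0,0,-0.38,0,0,-0.303,0])

```text
time: 18.1
ee_pos: [0.4025, 0.0335, 0.0396]
tcp_rot: [3.142, -0.006, 0.004]
wrist_force: [0.5, -0.4, 0.1]
width: -0.0001
gripper_force: 0.0
```

Emit:
arm_command(plan=[0,0,0,0,0,0,0,0,0,0,0,0,0,0,0.01,0,0,0,0,0,0,0.03,0,0,0,0,0,0,0.05,0,0,0,0,0,0])

```text
time: 18.52
ee_pos: [0.4183, 0.0332, 0.0412]
tcp_rot: [3.141, 0.001, 0.006]
wrist_force: [-0.5, 1.2, -0.1]
width: 0.0001
gripper_force: 0.0
```

Emit:
arm_command(plan=[0.02,0,0,0,0,0,0,0.04,0,0,0,0,0,0,0.06,0,0,0,0,0,0,0.08,0,0,0,0,0,0,0.1,0,0,0,0,0,0])

```text
time: 18.93
ee_pos: [0.4467, 0.0333, 0.0396]
tcp_rot: [-3.142, 0.0, 0.0]
wrist_force: [-0.2, -0.5, 0.6]
width: 0.0
gripper_force: 0.0
```

Emit:
arm_command(plan=[0.01,0,0,0,0,0,0,0.02,0,0,0,0,0,0,0.03,0,0,0,0,0,0,0.045,0,0,0,0,0,0,0.06,0,0,0,0,0,0])

```text
time: 19.35
ee_pos: [0.4628, 0.0331, 0.0392]
tcp_rot: [3.141, 0.0, -0.005]
wrist_force: [-2.6, 0.6, 1.2]
width: 0.0002
gripper_force: 1.2
```

Emit:
arm_command(plan=[0.02,0,0,0,0,0,0,0.04,0,0,0,0,0,0,0.06,-0.001,0,0,0,0,0,0.08,-0.002,0,0,0,0,0,0.1,-0.002,0,0,0,0,0])

```text
time: 19.77
ee_pos: [0.4944, 0.0325, 0.0393]
tcp_rot: [3.142, -0.0, -0.001]
wrist_force: [-2.2, -0.8, -0.3]
width: 0.0004
gripper_force: 1.2
```

Emit:
arm_command(plan=[0.02,0,0,0,0,0,0,0.04,0,0,0,0,0,0,0.06,-0.001,0,0,0,0,0,0.08,-0.002,0,0,0,0,0,0.1,-0.002,0,0,0,0,0])

```text
time: 20.18
ee_pos: [0.5244, 0.0319, 0.0394]
tcp_rot: [3.141, -0.0, -0.001]
wrist_force: [-2.3, -1.0, -1.7]
width: 0.0
gripper_force: 1.2
```

Contact is smooth at about 2 N. I'll continue.

Emit:
arm_command(plan=[0.02,0,0,0,0,0,0,0.04,0,0,0,0,0,0,0.06,-0.001,0,0,0,0,0,0.08,-0.002,0,0,0,0,0,0.1,-0.002,0,0,0,0,0])

```text
time: 20.6
ee_pos: [0.5545, 0.0314, 0.0395]
tcp_rot: [3.142, -0.0, -0.0]
wrist_force: [-1.8, -1.2, -1.9]
width: 0.0004
gripper_force: 1.2
```

Emit:
arm_command(plan=[0.02,0,0,0,0,0,0,0.04,0,0,0,0,0,0,0.06,-0.001,0,0,0,0,0,0.08,-0.002,0,0,0,0,0,0.1,-0.002,0,0,0,0,0])

```text
time: 21.02
ee_pos: [0.5846, 0.0309, 0.0396]
tcp_rot: [-3.142, -0.0, 0.0]
wrist_force: [-2.1, -0.8, -2.0]
width: 0.0005
gripper_force: 1.2
```

Emit:
arm_command(plan=[0.013,0,0,0,0,0,0,0.025,0,0,0,0,0,0,0.033,0,0,0,0,0,0,0.04,0,0,0,0,0,0,0.045,0,0,0,0,0,0])

```text
time: 21.43
ee_pos: [0.5978, 0.0308, 0.0398]
tcp_rot: [3.141, -0.0, 0.001]
wrist_force: [-1.9, -1.1, 0.1]
width: -0.0003
gripper_force: 1.0
```

Emit:
arm_command(plan=[0.004,0,0,0,0,0,0,0.008,0,0,0,0,0,0,0.012,0,0,0,0,0,0,0.016,0,0,0,0,0,0,0.02,0,0,0,0,0,0])

```text
time: 21.85
ee_pos: [0.6036, 0.0308, 0.0397]
tcp_rot: [3.141, -0.0, 0.0]
wrist_force: [-1.6, -1.2, 0.5]
width: 0.0001
gripper_force: 1.0
```

Emit:
arm_command(plan=[0.005,0,0,0,0,0,0,0.01,0,0,0,0,0,0,0.015,0,0,0,0,0,0,0.02,0,0,0,0,0,0,0.025,0,0,0,0,0,0])

```text
time: 22.27
ee_pos: [0.6112, 0.0308, 0.0397]
tcp_rot: [3.142, -0.0, 0.0]
wrist_force: [-1.4, -1.4, 1.1]
width: 0.0003
gripper_force: 1.1
```

Emit:
arm_command(plan=[0.004,0,0,0,0,0,0,0.008,0,0,0,0,0,0,0.012,0,0,0,0,0,0,0.016,0,0,0,0,0,0,0.02,0,0,0,0,0,0])

```text
time: 22.68
ee_pos: [0.6132, 0.0309, 0.0395]
tcp_rot: [3.14, 0.001, -0.013]
wrist_force: [-11.5, -2.0, 9.0]
width: -0.0
gripper_force: 6.1
```

The stop is reached. One slightly firmer press, then I'll back off and look.

Emit:
arm_command(plan=[0.004,0,0,0,0,0,0,0.008,0,0,0,0,0,0,0.008,0,0,0,0,0,0,0.008,0,0,0,0,0,0,0.008,0,0,0,0,0,0])

```text
time: 23.1
ee_pos: [0.6132, 0.0309, 0.0393]
tcp_rot: [3.139, 0.001, -0.021]
wrist_force: [-13.9, -3.2, 10.2]
width: -0.0001
gripper_force: 7.3
```

Emit:
arm_command(plan=[-0.02,0,0,0,0,0,0,-0.05,0,0,0,0,0,0,-0.1,0,0,0,0,0,0,-0.16,0,0,0,0,0,0,-0.22,0,0,0,0,0,0])

```text
time: 23.52
ee_pos: [0.5546, 0.0321, 0.0401]
tcp_rot: [-3.139, -0.001, -0.007]
wrist_force: [0.1, 1.2, -0.9]
width: -0.0003
gripper_force: 0.0
```

Emit:
arm_command(plan=[-0.05,0,0.1,0,0,0,0,-0.1,0,0.2,0,0,0,0,-0.15,-0.1,0.3,0,0,0,0,-0.2,-0.2,0.4,0,0,0,0,-0.2,-0.3,0.5,0,0,0,0])

```text
time: 23.93
ee_pos: [0.4926, -0.053, 0.1861]
tcp_rot: [3.142, 0.007, 0.002]
wrist_force: [0.7, -0.4, -0.5]
width: 0.0
gripper_force: 0.0
```

Emit:
arm_command(plan=[-0.05,-0.1,0,0,0,0,0,-0.1,-0.2,0,0,0,0,0,-0.1,-0.3,0,0,0,0,0,-0.1,-0.4,0,0,0,0,0,-0.1,-0.5,0,0,0,0,0])

```text
time: 24.35
ee_pos: [0.4651, -0.2056, 0.1856]
tcp_rot: [3.14, 0.001, 0.007]
wrist_force: [0.5, 0.1, -0.0]
width: 0.0001
gripper_force: 0.0
```

Run:
```python
from h import *
s=grab("scene","s6");t=grab("top","t6")
a=cv2.resize(s[120:300,120:330],(420,360),interpolation=2);b=cv2.resize(t[40:290,130:470],(380,279),interpolation=2)
W=np.zeros((360,800,3),np.uint8);W[:,:420]=a;W[:279,420:]=b
cv2.imwrite("pics/c7.png",W[...,::-1]);o=get_obs();print(o["ee_pos"],o["time"])
m=cv2.inRange(cv2.cvtColor(t,cv2.COLOR_RGB2HSV),(60,80,30),(90,255,255))[130:215,230:380];c=np.argwhere(m>0)[:,::-1]+[230,130];print(len(c),c.mean(0) if len(c) else 0, onz("top",*c.mean(0),.074))
```

```text
[ 0.46412703 -0.21147062  0.18478863] 24.45
939 [303.5399361  145.48349308] [0.66607199 0.03107156 0.074     ]
```

View pics/c7.png

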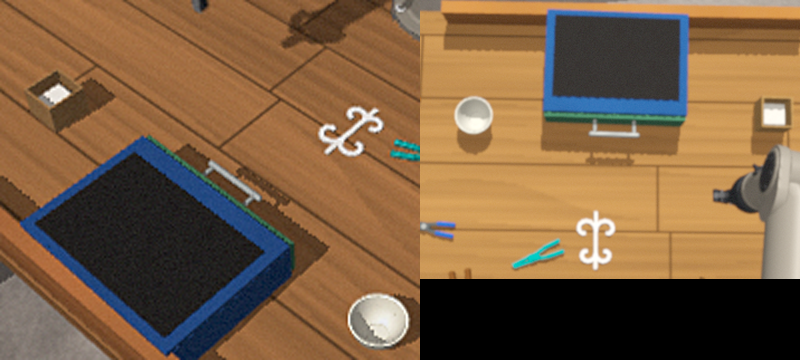

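The drawer is fully shut: the green panel is flush against the cabinet front, at (615,118) in the crop. The tub, carton and ornament haven't moved and the robot is clear, so I'm handing in.

```bash
python3 -c "
from h import *
print(order.finish_job())"
```

```text
the job is handed in; nothing more can be done
None
```

I laid the snips flat in the long bay, stood the punch in the small bay with its tab pointing at the red mark, pushed the drawer fully shut without touching the tub, carton or ornament, and handed the job in at about 24.5 s; no verdict came back.

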